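# Load a tip rack and slide it home under the dust cover

## Robot

A 7-joint arm with a two-finger parallel gripper is mounted at the origin on the work surface. World frame = base frame: x ahead of the robot, y to its left, z up, the work surface at z = 0. Lengths are in m, angles in rad, forces in N, time in s.
With the tool pointing down it reaches from about 0.4 to 0.85 m from the base axis. Payload 10.4 kg.
Tool frame: the origin (TCP) lies between the finger pads; the fingertips stand 19 mm ahead of it and the grasp point (between the pads) is the TCP (manip.tips_ahead is the distance from the TCP to the fingertips, in m); z points along the fingers, y is the line along which they close (so a half turn about z gives the same grasp; the last joint's range is limited). The gripper opens to 85 mm and grips with 20 to 120 N. Pads are 22 mm wide; open, the fingers measure 114 mm over their backs; the gripper's body (76 mm by 85 mm) begins 54 mm behind the grasp point. The pads swing forward as they close: fully open they stand 13 mm farther back than shut.
Start: joints at [-1.129, 0.332, -0.065, 1.46, 0.022, 1.35, -0.088], TCP at [0.28, 0.559, 0.25] pointing down, gripper open.
Joint ranges: [-2.6, 2.6], [-0.5, 2.12], [-1.47, 1.34], [0.16, 2.42], [-1.27, 4.41], [0.06, 2.06], [-2.6, 2.6]. Speed limits (rad/s): [2.22, 2.22, 2.79, 2.79, 3.14, 3.14, 3.14].

## Interface

Orientations are given as a unit quaternion [x, y, z, w].
In Python, from workcell import manip, viewer gives the robot as it stands.
- The arm moves only by the tool arm_command, never from a script. Its argument "series" is text: rows parted by semicolons, each of 5 numbers parted by spaces: the closure, from 0 (fully open) to 1 (shut), then the shift along the tool's x, y, z normalised to -1 to 1, where 1 is 0.4 m, then the turn about the tool's z normalised to -1 to 1, where 1 is 180 degrees. In form: jaw tx ty tz spin; .... A call has exactly 10 rows; each row shifts and turns the commanded pose from where the row before left it, along the tool's axes as they then stand; what a row does not reach is not made up. A row lasts 1/8 s, in which the tool goes at most 62.5 mm and 10.7 degrees, less where a joint would pass 70% of its speed; a pose out of reach is approached as far as the arm can. A call with a number of a shift or a turn outside -1 to 1 is refused whole. A call with a gripper value outside its range is refused whole. The fingers move at their own pace and stop on an object; "newtons" is the grip in N (left out, the last holds). Time passes only in rows, so rows that do not move let the fingers close, or fill a call up. It gives the time, the measured TCP pose, the force, the opening and the grip force at its end, in the units of the state.
- manip.get_obs(): the state, without advancing time (a new reading comes with each control period).
- viewer.camera(name): name is "side" or "top"; returns a dict with "pixels" (480x640x3 uint8, red, green, blue), "intrinsics" (3x3 intrinsics, pixels), "extrinsics" (4x4, takes a point from world to camera coordinates). Camera axes: x right, y up, looking along -z (the intrinsics and any distortion apply to the point x, -y, -z); pixel columns grow to the right and rows downward; lengths in m; the calibration is good to about 2 mm. A picture is of the moment at which its call begins. There is no depth.
- manip.hand_in(): hands the job in; it is judged then, once.
The state is a dict: "clock": time; "joint_pos": joint angles; "joint_velocities": joint speeds; "tau": joint torques, N m; "position": TCP position; "ee_rot": TCP orientation; "ft_force": force on the tool from outside, world axes, zero at the start; "torque": the same for the moment, N m; "grip_width": opening from 0.0 (shut) to 1.0 (fully open); "grasp_force": force on a finger pad.
Only numpy, scipy, OpenCV 4.12 (cv2) and the standard library are available. Lean on these libraries where they do the work, as an engineer would, in place of code of your own. Each camera call takes 0.05 s, during which the arm holds its last target. There are 200 camera calls.

## Task

Set the loose yellow tip rack down into the pocket of the empty white carrier with the orange handle. Then slide the carrier along the bench, without lifting it or ramming the dock, into the empty lane of the blue dock (green strip), under the clear cover, until it is fully home against the back stop. Keep the rack upright, leave the other carrier, cup, tin and pipette where they are, and let go.

Things in the scene. Friction and masses are not known exactly. Their poses are not given: they have to be found in the camera images.
- rack: Loose tip rack: yellow block 104 (x, long) x 56 (y) x 50 mm high with a field of white pipette tips 92 x 44 mm standing 12 mm above it (62 mm in all); about 0.15 kg. Grip the yellow block across its 56 mm width. Origin: centre of its underside, z up. Same either way round.
- carrier: Loose white carrier, 0.25 kg; origin on the bench under the tray's centre, x the way it enters the dock. Tray 120 (x) x 72 (y) mm, floor 5 mm thick, rim 4 mm thick with its top 13 mm up; pocket inside 112 x 64 mm: the rack fits with 4 mm to spare all round. A tongue 40 mm wide, 5 mm thick runs back from the tray to x = -145 mm and bears the orange handle (see handle).
- handle (a point): Centre of the orange handle, 35 mm above the bench, at x = -125 mm, y = 0 of the carrier; axes as the carrier. The handle is an upright blade 40 mm long (x), 12 mm thick (y), its top 60 mm above the bench: grip it from above across its thickness.
- dock: Fixed blue dock, x into it; origin on the bench at its middle. Two lanes centred at y = +-46 mm, each 80 mm wide between 25 mm high rails (outer 8, middle 12 mm thick; x -62 to 62 mm) with 76 mm posts at their ends; no floor. Clear roof: underside 76, top 83 mm up, x -62 to 70 mm, 188 mm wide. Back stop: face at x = 62 mm, 40 mm high.
- free_lane: Green strip 30 x 165 mm painted on the bench along the empty lane, reaching 43 mm out of its mouth. Origin: on the bench at the lane's centre line, level with the dock's origin; x axis points into the dock, along the lane. The carrier is fully home when its origin is at x = +2 mm, y = 0 of this frame.
- parked: The other carrier (grey handle), already loaded with a rack and home in the other lane; same sizes and frame as the carrier, its handle sticks out of the dock beside the free lane. Leave it alone.
- cup: Bystander: blue plastic cup, 72 mm across, 110 mm high. Origin: centre of its underside.
- tin: Bystander: metal instrument tin 74 x 114 x 50 mm. Origin: centre of its underside.
- pipette: Bystander: grey pipette lying on the bench, 230 mm long along x (x -85 to +145 mm), 26 mm wide (finger hook to 45 mm at the +y side), 22 mm high. Origin: under the middle of its body.
Things that resemble listed ones, but are neither listed nor needed, are in the scene too. What is shaped like the carrier but black or brown is not meant.

How it is judged:
By the outcome, as a careful person would: the job done as asked, in the order asked, and still so for the second after the job is handed in, with the robot touching nothing.
It also fails if it takes over 61 s, if anything falls off the work surface, if the arm or the gripper's body presses on something with over 40 N, if the wrist force passes 120 N, or if a joint passes its speed limit or range.

## Working session

There is one attempt and no reset: what is moved stays moved. The work goes in short steps, Python scripts to look and compute and a tool call to move; the robot and the scene stay as the last step left them, time stands still between calls to the robot, and variables do not carry over. Pictures are saved under pics/ and viewed, at most 10 in all, crops included, and the job is handed in when it is done.

Besides the shell and the picture viewer there is one more tool, called after "Request:" by a JSON object that holds its "method" and its "body", one argument or row to a line. arm_command: Moves the arm, as the interface text tells. Scaled input: -1 to 1 covers 0.4 m each way for a shift and 180 degrees each way for a turn. Its arguments: {"type":"object","properties":{"series":{"type":"string"},"newtons":{"type":"number"}},"required":["series"]}

```bash
ls; mkdir -p pics
cat > h.py <<'E'
import numpy as np, cv2
from workcell import manip, viewer
def snap(n,f):
    c=viewer.camera(n); np.savez(f'pics/{f}.npz',p=c['pixels'],K=c['intrinsics'],E=c['extrinsics'])
    cv2.imwrite(f'pics/{f}.png',c['pixels'][:,:,::-1]); return c
def load(f):
    d=np.load(f'pics/{f}.npz'); return d['p'],d['K'],d['E']
def w(f,uv,z):
    _,K,E=load(f); uv=np.atleast_2d(uv).astype(float); R,t=E[:3,:3],E[:3,3]; o=-R.T@t; out=[]
    for u,v in uv:
        d=np.linalg.inv(K)@[u,v,1]; d=R.T@np.array([d[0],-d[1],-d[2]]); out.append(o+d*(z-o[2])/d[2])
    return np.array(out)
def px(f,P):
    _,K,E=load(f); P=np.atleast_2d(P)@E[:3,:3].T+E[:3,3]; q=(P*[1,-1,-1])@K.T; return q[:,:2]/q[:,2:]
def crop(f,x0,y0,x1,y1,s,out):
    p=load(f)[0][y0:y1,x0:x1,::-1]; cv2.imwrite(f'pics/{out}.png',cv2.resize(p,None,fx=s,fy=s,interpolation=cv2.INTER_CUBIC))
E
python3 - <<'E'
from h import *
c=viewer.camera('top'); print(c.keys(),c['extrinsics'],c['intrinsics'])
snap('top','t0');snap('side','s0'); print(manip.get_obs())
E
```

```text
pics
dict_keys(['pixels', 'intrinsics', 'extrinsics']) [[-0.01764412 -0.99973158 -0.01501514  0.01286442]
 [ 0.99050071 -0.01952553  0.13611427 -0.57168852]
 [-0.13637091 -0.01247089  0.99057935 -1.18708623]
 [ 0.          0.          0.          1.        ]] [[579.10873965   0.         321.98707549]
 [  0.         579.10873965 237.97791551]
 [  0.           0.           1.        ]]
{'clock': 0.15, 'joint_pos': array([-1.12860001,  0.33271477, -0.06469087,  1.46070567,  0.02157606,
        1.34990205, -0.08848934]), 'joint_velocities': array([-0.0001683 , -0.0015239 , -0.00050202, -0.00290124, -0.00131101,
        0.0004978 , -0.00070589]), 'tau': array([ 6.44973152e-04, -6.25824451e+01,  4.90847917e-02, -3.91849780e+01,
        1.63836643e-02,  7.55706977e-03,  4.32543004e-05]), 'position': array([0.28003612, 0.55847647, 0.24972652]), 'ee_rot': array([ 2.30305621e-01,  9.73118211e-01, -5.06559984e-04, -1.08111516e-04]), 'ft_force': array([ 0.11878081,  0.25565013, -0.3365086 ]), 'torque': array([0.00523652, 0.04282951, 0.00363059]), 'grasp_force': 0.0, 'grip_width': 1.0010710310880209}
```

View pics/t0.png

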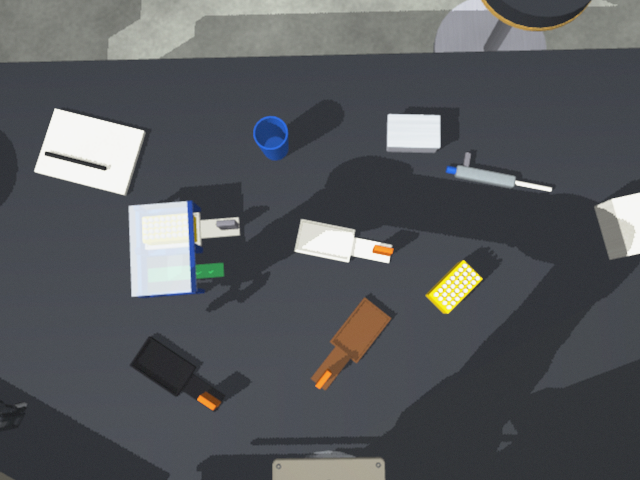

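View pics/s0.png

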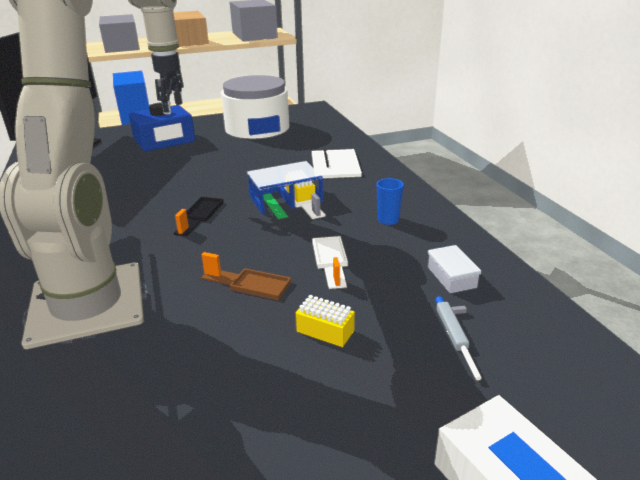

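Candidates: the possible carriers are white with an orange handle (325,241), brown (360,330), black (165,365), and the parked one with a grey handle (220,226). The possible racks are the loose yellow one (455,287) and the parked one under the roof (165,228). The white notebook (90,150) is not a carrier. By the description I choose the white carrier at (325,241) and the rack at (455,287), and will check both in a close crop.

Run:
```python
from h import *
crop('t0',285,200,495,330,3.8,'c1')
crop('t0',120,190,260,305,5,'c2')
```

```text
(no output)
```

View pics/c1.png

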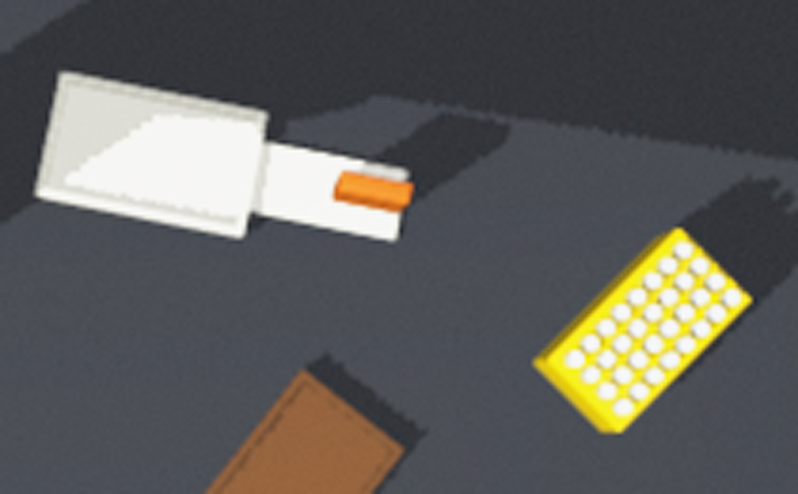

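View pics/c2.png

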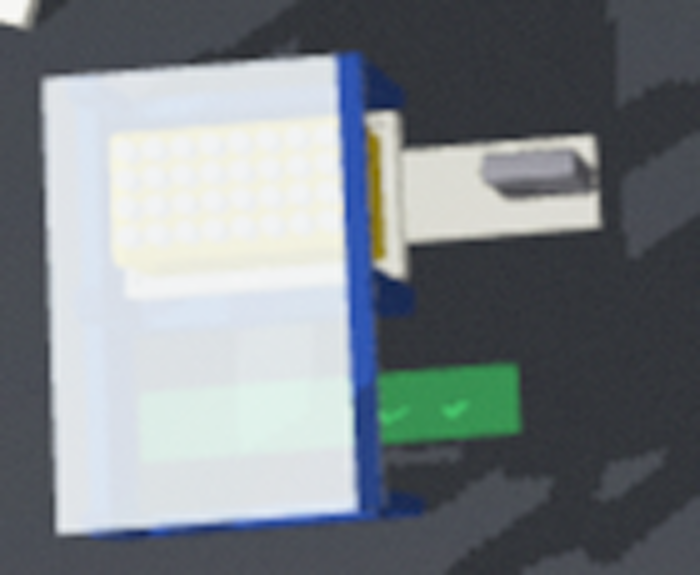

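The crops confirm the choice: the white carrier has an orange handle and an empty pocket, and the loose rack is yellow. The green strip lies in the lower (nearer) lane, with its outer end at crop px (520,398).

```bash
cat > m.py <<'E'
from h import *
from scipy.optimize import least_squares
def fit(f,model,pix,z,g):
    model=np.array(model,float);W=w(f,pix,z)[:,:2]
    def T(p): c,s=np.cos(p[2]),np.sin(p[2]); return model@np.array([[c,s],[-s,c]])+p[:2]
    r=least_squares(lambda p:(T(p)-W).ravel(),g); print(np.r_[r.x[:2].round(4),np.degrees(r.x[2]).round(2)],'res mm',(1e3*(T(r.x)-W)).round(1).tolist()); return r.x
def u(p,s,x0,y0): return (np.array(p,float)+.5)/s-.5+[x0,y0]
E
python3 - <<'E'
from m import *
_,K,E=load('t0'); print('cam',-E[:3,:3].T@E[:3,3])
a=lambda p:u(p,3.8,285,200); b=lambda p:u(p,5,120,190)
print('carrier'); c=fit('t0',[(60,-36),(60,36),(-60,36),(-60,-36)]*np.array(.001),a([(37,196),(62,72),(268,112),(243,237)])[[1-1,1,2,3]] ,.013,[.6,0,1.5])
c=fit('t0',np.array([(60,-36),(60,36),(-60,36),(-60,-36)])*.001*[1,-1],a([(62,72),(37,196),(243,237),(268,112)]),.013,[.6,0,1.5])
print('handle',w('t0',a([(375,190)]),.06))
print('tips corners',w('t0',a([(683,250),(740,299),(622,408),(574,359)]),.062))
t=w('t0',a([(683,250),(740,299),(622,408),(574,359)]),.062)[:,:2]; print(t.mean(0), np.degrees(np.arctan2(*(t[0]-t[3])[::-1])),np.degrees(np.arctan2(*(t[1]-t[2])[::-1])))
y=w('t0',a([(680,228),(752,299),(617,433),(548,368)]),.05)[:,:2];print('yel',y.mean(0),y)
print('strip');s=fit('t0',np.array([(-105,15),(-105,-15),(60,15),(60,-15)])*.001,b([(518,364),(522,432),(140,392),(143,462)]),0,[.55,.3,1.5])
s=fit('t0',np.array([(-105,15),(-105,-15),(60,15),(60,-15)])*.001*[1,-1],b([(518,364),(522,432),(140,392),(143,462)]),0,[.55,.3,1.5])
print('roof',w('t0',b([(43,77),(57,535),(338,57),(358,513)]),.083))
print('parkedhandle',w('t0',b([(530,160)]),.06))
E
```

```text
cam [ 0.40460084 -0.01310557  1.25391123]
carrier
[ 5.706e-01 -3.300e-03  7.765e+01] res mm [[70.8, -15.0], [-70.7, 15.5], [-70.8, 15.4], [70.7, -15.9]]
[ 5.706e-01 -3.300e-03  7.765e+01] res mm [[-70.7, 15.5], [70.8, -15.0], [70.7, -15.9], [-70.8, 15.4]]
handle [[ 0.54208734 -0.12471913  0.06      ]]
tips corners [[ 0.50595278 -0.28990695  0.062     ]
 [ 0.47888594 -0.31918537  0.062     ]
 [ 0.42167266 -0.2529878   0.062     ]
 [ 0.44829741 -0.22848513  0.062     ]]
[ 0.46370219 -0.27264131] -46.81167629247952 -49.16377786316456
yel [ 0.46279682 -0.27222007] [[ 0.51907294 -0.29167345]
 [ 0.47951236 -0.32877733]
 [ 0.40847461 -0.25207337]
 [ 0.44412735 -0.21635613]]
strip
[ 0.5069  0.3229 93.29  ] res mm [[-29.9, -1.6], [29.8, 2.0], [-30.2, -2.1], [30.3, 1.7]]
[ 0.5069  0.3229 93.32  ] res mm [[0.1, 0.1], [-0.1, 0.3], [-0.3, -0.3], [0.3, -0.0]]
roof [[0.64251861 0.40110544 0.083     ]
 [0.45371852 0.3901074  0.083     ]
 [0.64841169 0.27879945 0.083     ]
 [0.46035739 0.26802623 0.083     ]]
parkedhandle [[0.60756692 0.2031969  0.06      ]]
```

```bash
cat >> m.py <<'E'
from scipy.spatial.transform import Rotation as Ro
def phi(): 
    y=Ro.from_quat(manip.get_obs()['ee_rot']).as_matrix()[:,1]; return np.degrees(np.arctan2(y[1],y[0]))
def plan(way,start=None):  # way: x,y,z,phi(deg of tool y); prints total units per leg (shift first, then spin)
    o=manip.get_obs(); cur=np.r_[o['position'],phi()] if start is None else np.array(start,float); print('now',cur.round(4),'t',o['clock'],'F',o['ft_force'].round(1),'w',round(o['grip_width'],3),'g',round(o['grasp_force'],1))
    for t in np.array(way,float):
        d=t-cur; f=np.radians(cur[3]); yv=np.array([np.cos(f),np.sin(f)]); xv=np.array([-np.sin(f),np.cos(f)])
        print('tx %.3f ty %.3f tz %.3f spin %.3f'%(d[:2]@xv/.4,d[:2]@yv/.4,-d[2]/.4,-d[3]/180)); cur=t
E
python3 - <<'E'
from m import *
a=lambda p:u(p,3.8,285,200)
fit('t0',np.array([(60,36),(60,-36),(-60,-36),(-60,36)])*.001*[1,-1],a([(37,196),(62,72),(268,112),(243,237)]),.013,[.57,0,1.35])
print(Ro.from_quat(manip.get_obs()['ee_rot']).as_matrix().round(3))
plan([(.46,.15,.25,63.4),(.4633,-.2724,.16,43),(.4633,-.2724,.033,43)])
E
```

```text
[ 5.706e-01 -3.300e-03  7.764e+01] res mm [[70.8, -15.0], [-70.6, 15.5], [-70.8, 15.4], [70.7, -15.9]]
[[-0.894  0.448 -0.   ]
 [ 0.448  0.894 -0.001]
 [-0.    -0.001 -1.   ]]
now [ 0.28    0.5585  0.2497 63.3699] t 0.15 F [ 0.1  0.3 -0.3] w 1.001 g 0.0
tx -0.860 ty -0.711 tz -0.001 spin -0.000
tx -0.480 ty -0.941 tz 0.225 spin 0.113
tx 0.000 ty 0.000 tz 0.318 spin -0.000
```

Request:
{"method": "arm_command", "body": {
  "series": "0 -0.086 -0.071 0 0; 0 -0.086 -0.071 0 0; 0 -0.086 -0.071 0 0; 0 -0.086 -0.071 0 0; 0 -0.086 -0.071 0 0; 0 -0.086 -0.071 0 0; 0 -0.086 -0.071 0 0; 0 -0.086 -0.071 0 0; 0 -0.086 -0.071 0 0; 0 -0.086 -0.071 0 0",
  "newtons": 30
}}

```text
clock: 1.4
position: [0.4607, 0.1492, 0.2503]
ee_rot: [0.23, 0.973, 0.0, -0.0]
ft_force: [1.7, 0.6, -1.1]
grip_width: 0.999
grasp_force: 0.0
```

Request:
{"method": "arm_command", "body": {
  "series": "0 -0.06 -0.11 0.02 0; 0 -0.06 -0.12 0.02 0; 0 -0.06 -0.12 0.03 0; 0 -0.06 -0.12 0.03 0; 0 -0.06 -0.12 0.03 0; 0 -0.06 -0.12 0.03 0; 0 -0.06 -0.12 0.03 0; 0 -0.06 -0.11 0.035 0.04; 0 0 0 0 0.04; 0 0 0 0 0.033"
}}

```text
clock: 2.65
position: [0.4629, -0.2722, 0.1598]
ee_rot: [0.401, 0.916, -0.0, -0.001]
ft_force: [1.0, 0.3, 0.4]
grip_width: 0.998
grasp_force: 0.0
```

Run:
```python
from m import *
plan([(.4633,-.2724,.16,43),(.4633,-.2724,.033,43)])
```

```text
now [ 0.4629 -0.2722  0.1598 42.7304] t 2.65 F [1.  0.3 0.4] w 0.998 g 0.0
tx -0.001 ty 0.000 tz -0.001 spin -0.001
tx 0.000 ty 0.000 tz 0.318 spin -0.000
```

Request:
{"method": "arm_command", "body": {
  "series": "0 0 0 0.06 0; 0 0 0 0.06 0; 0 0 0 0.06 0; 0 0 0 0.05 0; 0 0 0 0.04 0; 0 0 0 0.03 0; 0 0 0 0.018 0; 0 0 0 0 0; 0.3 0 0 0 0; 0.5 0 0 0 0",
  "newtons": 30
}}

```text
clock: 3.9
position: [0.4639, -0.2717, 0.0337]
ee_rot: [0.399, 0.917, 0.0, 0.001]
ft_force: [0.1, -0.8, -2.2]
grip_width: 0.65
grasp_force: 32.2
```

Request:
{"method": "arm_command", "body": {
  "series": "1 0 0 0 0; 1 0 0 0 0; 1 0 0 0 0; 1 0 0 0 0; 1 0 0 0 0; 1 0 0 0 0; 1 0 0 -0.03 0; 1 0 0 -0.05 0; 1 0 0 -0.05 0; 1 0 0 0 0",
  "newtons": 30
}}

```text
clock: 5.15
position: [0.4646, -0.272, 0.0872]
ee_rot: [0.398, 0.917, 0.0, 0.002]
ft_force: [0.6, 0.3, -0.9]
grip_width: 0.652
grasp_force: 32.1
```

Run:
```python
from m import *
snap('top','t1');snap('side','s1')
P=px('t1',[manip.get_obs()['position']])[0];print(P)
plan([(.5706,-.0033,.13,-12.35)])
x,y=map(int,P); crop('t1',x-60,y-45,x+60,y+45,5,'c3'); Q=px('s1',[manip.get_obs()['position']])[0];print(Q)
x,y=map(int,Q); crop('s1',x-60,y-40,x+60,y+50,5,'c4')
cv2.imwrite('pics/c34.png',cv2.resize(np.vstack([cv2.imread('pics/c3.png'),cv2.imread('pics/c4.png')]),(400,600)))
```

```text
[458.80933281 285.6310372 ]
now [ 0.4635 -0.2713  0.0853 43.0413] t 5.25 F [ 0.2  0.5 -0.6] w 0.649 g 32.1
tx 0.307 ty 0.653 tz -0.112 spin 0.308
[324.59143239 297.32400666]
```

View pics/c34.png

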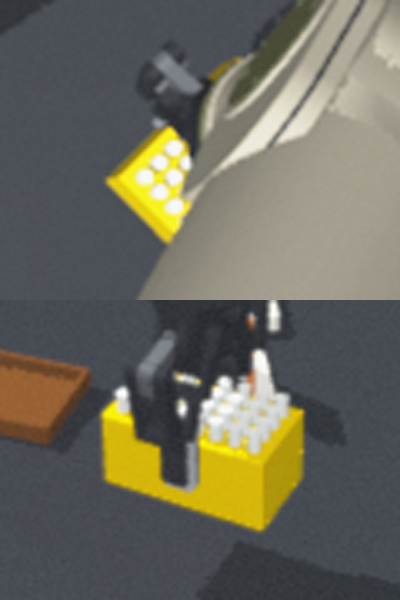

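The rack is gripped and hanging upright. In the side view its near bottom corners are at (103,480) and (263,529) in the stacked crop. I'll check how well it's centred in the jaws.

Run:
```python
from m import *
s=10/3; f=lambda L:(np.array(L,float)-[0,300]+.5)/s-.5+[264,257]
tcp=np.array([.4637,-.2715]); a=np.radians(-47); X=np.array([np.cos(a),np.sin(a)]); Y=np.array([-X[1],X[0]])
for z,L in((.052,[(103,480),(263,529)]),(.102,[(103,414),(263,462),(303,410)])):
    W=w('s1',f(L),z)[:,:2]-tcp; print((1e3*np.c_[W@X,W@Y]).round(1))
s=10/3
W=w('t1',(np.array([(106,181),(169,125)])+.5)/s-.5+[398,240],.102)[:,:2]-tcp;print((1e3*np.c_[W@X,W@Y]).round(1))
```

```text
[[-54.1 -26.4]
 [ 50.  -23.6]]
[[-51.3 -27.1]
 [ 50.9 -25.8]
 [ 50.6  28. ]]
[[-56.9  30.7]
 [ -6.3  28. ]]
```

Request:
{"method": "arm_command", "body": {
  "series": "1 0 0 -0.06 0; 1 0 0 -0.05 0; 1 0.044 0.093 0 0; 1 0.044 0.093 0 0; 1 0.044 0.093 0 0; 1 0.044 0.093 0 0; 1 0.044 0.093 0 0; 1 0.044 0.093 0 0; 1 0.043 0.095 0 0; 1 0 0 0 0.048"
}}

```text
clock: 6.5
position: [0.5709, 0.0007, 0.1279]
ee_rot: [0.465, 0.885, 0.0, -0.001]
ft_force: [-1.0, -1.4, -2.3]
grip_width: 0.653
grasp_force: 32.5
```

Request:
{"method": "arm_command", "body": {
  "series": "1 0 0 0 0.052; 1 0 0 0 0.052; 1 0 0 0 0.052; 1 0 0 0 0.052; 1 0 0 0 0.052; 1 0 0 0 0; 1 0 0 0 0; 1 0 0 0 0; 1 0 0 0 0; 1 0 0 0 0"
}}

```text
clock: 7.75
position: [0.5706, -0.0035, 0.1291]
ee_rot: [0.779, 0.627, 0.0, -0.0]
ft_force: [0.2, -0.1, -0.6]
grip_width: 0.651
grasp_force: 32.4
```

Run:
```python
from m import *
snap('side','s2'); plan([(.5704,-.0043,.13,-12.35)])
crop('s2',270,160,380,300,4.2,'c5')
crop('s0',295,225,365,300,6,'c6')
a=cv2.imread('pics/c5.png');b=cv2.imread('pics/c6.png');h=max(a.shape[0],b.shape[0])
# c6 left, c5 at right of it
o=np.zeros((h,a.shape[1]+b.shape[1],3),np.uint8);o[:b.shape[0],:b.shape[1]]=b;o[:a.shape[0],b.shape[1]:]=a;print(o.shape,b.shape);cv2.imwrite('pics/c56.png',o[:600,:800])
```

```text
now [ 5.70600e-01 -3.60000e-03  1.29100e-01 -1.23928e+01] t 7.8 F [ 0.5  0.  -1.1] w 0.654 g 32.4
tx -0.002 ty -0.000 tz -0.002 spin -0.000
(588, 882, 3) (450, 420, 3)
```

View pics/c56.png

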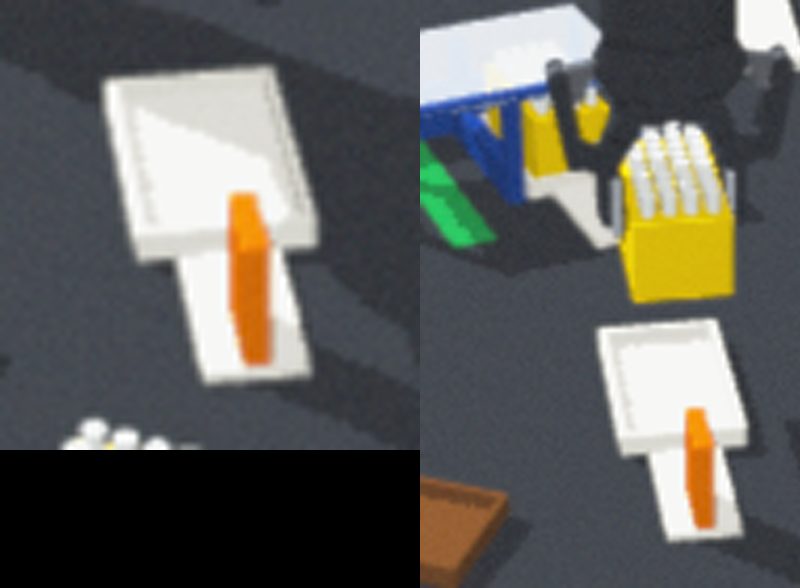

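The left crop (before the move) shows the rim corners at (103,80), (273,66), (318,217) and (138,236). The right crop shows the rack hanging upright over the pocket, with its near bottom corners at (634,302) and (733,295).

Run:
```python
from m import *
fit('s0',np.array([(60,36),(60,-36),(-60,-36),(-60,36)])*.001,u([(103,80),(273,66),(318,217),(138,236)],6,295,225),.013,[.57,0,1.35])
f=np.radians(77.65);X=np.array([np.cos(f),np.sin(f)]);Y=np.array([-X[1],X[0]])
for z,L in ((.0957,[(634-420,302),(733-420,295)]),(.1457,[(627-420,228),(733-420,215)])):
    W=w('s2',u(L,4.2,270,160),z)[:,:2]-[.5706,-.0035];print((1e3*np.c_[W@X,W@Y]).round(1))
```

```text
[ 5.704e-01 -8.000e-04  7.829e+01] res mm [[0.6, -0.4], [-1.3, 0.1], [-0.2, -0.9], [1.0, 1.2]]
[[-49.3  27. ]
 [-49.8 -28.2]]
[[-55.3  30.6]
 [-49.4 -28.1]]
```

Request:
{"method": "arm_command", "body": {
  "series": "1 0 0 0.05 0; 1 0 0 0.05 0; 1 0 0 0.035 0; 1 0 0 0.025 0; 1 0 0 0.02 0; 1 0 0 0.015 0; 1 0 0 0.015 0; 1 0 0 0.01 0; 1 0 0 0 0; 1 0 0 0 0"
}}

```text
clock: 9.05
position: [0.5708, -0.0035, 0.0413]
ee_rot: [0.779, 0.627, 0.0, 0.0]
ft_force: [0.1, -0.1, -1.0]
grip_width: 0.653
grasp_force: 32.5
```

Request:
{"method": "arm_command", "body": {
  "series": "1 0 0 0.003 0; 1 0 0 0.002 0; 1 0 0 0 0; 1 0 0 0 0; 1 0 0 0 0; 1 0 0 0 0; 1 0 0 0 0; 1 0 0 0 0; 1 0 0 0 0; 1 0 0 0 0"
}}

```text
clock: 10.3
position: [0.5706, -0.0035, 0.0391]
ee_rot: [0.779, 0.627, 0.0, -0.0]
ft_force: [-0.1, -0.4, -0.7]
grip_width: 0.65
grasp_force: 32.5
```

Request:
{"method": "arm_command", "body": {
  "series": "0.25 0 0 0.001 0; 0.15 0 0 0 0; 0 0 0 0 0; 0 0 0 0 0; 0 0 0 -0.03 0; 0 0 0 -0.05 0; 0 0 0 -0.08 0; 0 0 0 -0.08 0; 0 0 0 -0.06 0; 0 0 0 0 0"
}}

```text
clock: 11.55
position: [0.5719, -0.0037, 0.1618]
ee_rot: [0.779, 0.626, 0.002, 0.001]
ft_force: [0.1, -0.0, 0.6]
grip_width: 0.999
grasp_force: 0.0
```

Run:
```python
from m import *
f=np.radians(77.9); c=np.array([.5705,-.002]); h=c-.125*np.array([np.cos(f),np.sin(f)]); print(h)
snap('side','s3'); crop('s3',285,190,375,300,5.4,'c7')
plan([(*h,.16,-12.1),(*h,.04,-12.1)])
```

```text
[ 0.54429768 -0.1242229 ]
now [ 5.71100e-01 -3.50000e-03  1.60300e-01 -1.24112e+01] t 11.6 F [-0.7  0.6 -0.1] w 1.0 g 0.0
tx -0.309 ty -0.001 tz 0.001 spin -0.002
tx 0.000 ty 0.000 tz 0.300 spin -0.000
```

View pics/c7.png

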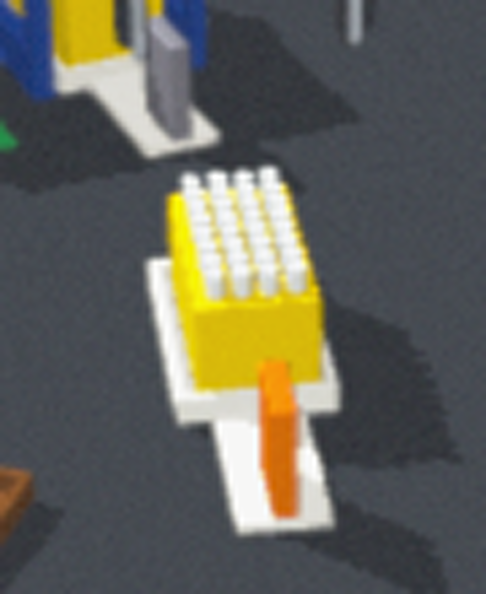

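The rack sits upright in the white pocket, with the handle top at crop (275,375). Next I grip the handle.

Request:
{"method": "arm_command", "body": {
  "series": "0 -0.06 0 0 0; 0 -0.08 0 0 0; 0 -0.08 -0.002 0 0; 0 -0.06 -0.002 0 0; 0 -0.029 0 0 -0.001; 0 0 0 0.06 0; 0 0 0 0.08 0; 0 0 0 0.08 0; 0 0 0 0.05 0; 0 0 0 0.03 0"
}}

```text
clock: 12.85
position: [0.5423, -0.1235, 0.0378]
ee_rot: [0.778, 0.628, -0.0, -0.0]
ft_force: [0.6, -0.3, 0.4]
grip_width: 0.998
grasp_force: 0.0
```

Request:
{"method": "arm_command", "body": {
  "series": "0 0 0 0 0; 0.4 0 0 0 0; 0.6 0 0 0 0; 0.7 0 0 0 0; 0.8 0 0 0 0; 1 0 0 0 0; 1 0 0 0 0; 1 0 0 0 0; 1 0 0 0 0; 1 0 0 0 0",
  "newtons": 40
}}

```text
clock: 14.1
position: [0.5426, -0.1239, 0.0389]
ee_rot: [0.778, 0.628, 0.0, 0.0]
ft_force: [-1.4, 1.1, 6.2]
grip_width: 0.135
grasp_force: 40.1
```

Run:
```python
from m import *
snap('top','t4')
o=np.array([.5069,.3229]); f=np.radians(93.3); X=np.array([np.cos(f),np.sin(f)])
A=o-.265*X; B=o-.123*X; print(A,B)
plan([(*A,.04,3.3),(*B,.04,3.3)])
x,y=map(int,px('t4',[manip.get_obs()['position']])[0]); crop('t4',x-100,y-60,x+60,y+50,5,'c8')
```

```text
[0.52215447 0.05833942] [0.51398038 0.20010396]
now [  0.5426  -0.1238   0.0389 -12.2327] t 14.15 F [-1.   1.4  5.1] w 0.137 g 40.1
tx 0.434 ty -0.146 tz -0.003 spin -0.086
tx 0.355 ty -0.000 tz -0.000 spin -0.000
```

View pics/c8.png

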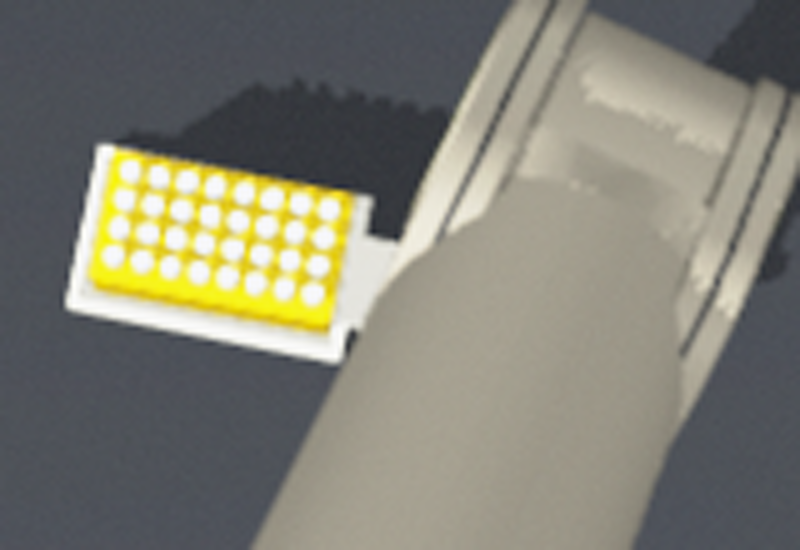

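The handle is gripped, with an opening of about 11.5 mm. I'll turn the carrier into line first, since turning near the mouth would bring it close to the parked handle, and then advance.

Request:
{"method": "arm_command", "body": {
  "series": "1 0 0 0 -0.01; 1 0 0 0 -0.016; 1 0 0 0 -0.017; 1 0 0 0 -0.017; 1 0 0 0 -0.016; 1 0 0 0 -0.01; 1 0.01 0 0 0; 1 0.02 -0.003 0 0; 1 0.03 -0.003 0 0; 1 0.03 -0.003 0 0"
}}

```text
clock: 15.4
position: [0.5367, -0.0893, 0.0389]
ee_rot: [0.687, 0.726, -0.0, 0.001]
ft_force: [0.8, -4.8, 4.2]
grip_width: 0.134
grasp_force: 40.0
```

Request:
{"method": "arm_command", "body": {
  "series": "1 0.03 -0.003 0 0; 1 0.03 -0.003 0 0; 1 0.035 -0.003 0 0; 1 0.035 -0.003 0 0; 1 0.035 -0.003 0 0; 1 0.035 -0.003 0 0; 1 0.035 0 0 0; 1 0.03 0 0 0; 1 0.02 0 0 0; 1 0 0 0 0"
}}

```text
clock: 16.65
position: [0.5231, 0.0252, 0.0389]
ee_rot: [0.687, 0.727, -0.0, 0.0]
ft_force: [0.1, -0.9, 5.4]
grip_width: 0.13
grasp_force: 40.4
```

Run:
```python
from m import *
snap('top','t5')
o=np.array([.5069,.3229]); f=np.radians(93.3); X=np.array([np.cos(f),np.sin(f)])
A=o-.265*X; B=o-.123*X
plan([(*A,.039,3.3),(*B,.039,3.3)])
crop('t5',120,190,280,305,5,'c9')
```

```text
now [0.5231 0.0252 0.0389 3.2241] t 16.7 F [-0.4 -1.6  6.3] w 0.137 g 40.3
tx 0.083 ty 0.002 tz -0.000 spin -0.000
tx 0.355 ty -0.000 tz -0.000 spin -0.000
```

View pics/c9.png

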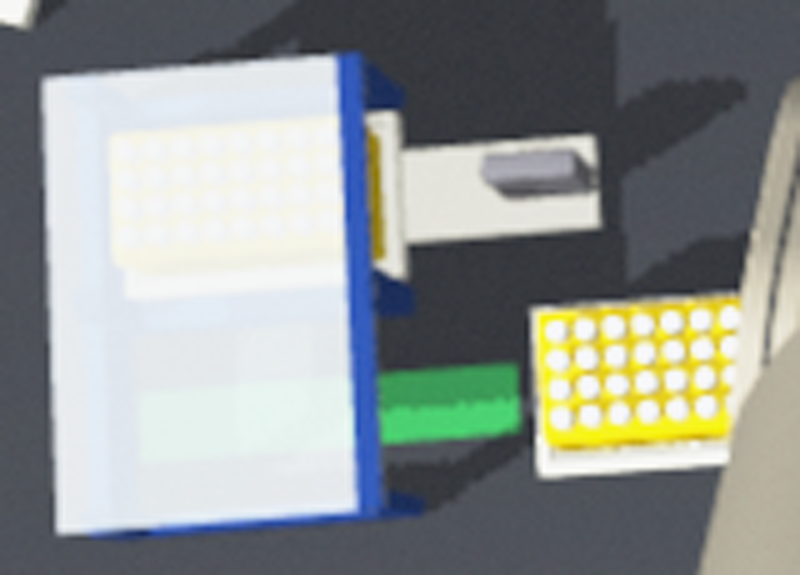

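The carrier is in line just short of the strip. Its front rim corners are at (529,309) and (540,479) in the crop.

Run:
```python
from m import *
o=np.array([.5069,.3229]); f=np.radians(93.3); X=np.array([np.cos(f),np.sin(f)]);Y=np.array([-X[1],X[0]])
g=lambda W:print((1e3*np.c_[(W[:,:2]-o)@X,(W[:,:2]-o)@Y]).round(1))
b=lambda p:u(p,5,120,190)
g(w('t5',b([(529,309),(540,479),(730,467)]),.013)); g(w('t5',b([(558,331),(563,420)]),.067)); g(np.array([[.5231,.0252]]))
# raw front post feet/strip check
g(w('t5',b([(519,364),(521,432)]),0))
```

```text
[[-113.4  -36.9]
 [-114.3   36.7]
 [-196.    37.8]]
[[-134.3  -20. ]
 [-134.4   17. ]]
[[-298.1    1. ]]
[[-105.5  -14.8]
 [-104.8   14.9]]
```

Request:
{"method": "arm_command", "body": {
  "series": "1 0.015 0.001 0 0; 1 0.02 0 0 0; 1 0.02 0 0 0; 1 0.02 0 0 0; 1 0.02 0 0 0; 1 0.02 0 0 0; 1 0.02 0 0 0; 1 0.02 0 0 0; 1 0.01 0 0 0; 1 0 0 0 0"
}}

```text
clock: 17.95
position: [0.5199, 0.0902, 0.0389]
ee_rot: [0.687, 0.726, -0.0, 0.0]
ft_force: [0.4, -3.9, 6.0]
grip_width: 0.135
grasp_force: 40.4
```

Request:
{"method": "arm_command", "body": {
  "series": "1 0.015 0 0 0; 1 0.02 0 0 0; 1 0.02 0 0 0; 1 0.02 0 0 0; 1 0.02 0 0 0; 1 0.02 0 0 0; 1 0.02 0 0 0; 1 0.02 0 0 0; 1 0.01 0 0 0; 1 0 0 0 0"
}}

```text
clock: 19.2
position: [0.5162, 0.1559, 0.0389]
ee_rot: [0.687, 0.726, -0.0, 0.001]
ft_force: [1.9, -4.8, 6.1]
grip_width: 0.138
grasp_force: 40.4
```

Run:
```python
from m import *
o=np.array([.5069,.3229]); f=np.radians(93.3); X=np.array([np.cos(f),np.sin(f)]);B=o-.122*X
plan([(*B,.039,3.3)])
```

```text
now [0.5162 0.1559 0.0389 3.1642] t 19.2 F [ 1.9 -4.8  6.1] w 0.138 g 40.4
tx 0.113 ty 0.001 tz -0.000 spin -0.001
```

Request:
{"method": "arm_command", "body": {
  "series": "1 0.012 0 0 0; 1 0.015 0 0 0; 1 0.015 0 0 0; 1 0.015 0 0 0; 1 0.012 0 0 0; 1 0.01 0 0 0; 1 0.008 0 0 0; 1 0.005 0 0 0; 1 0.003 0 0 0; 1 0 0 0 0"
}}

```text
clock: 20.45
position: [0.5142, 0.193, 0.0389]
ee_rot: [0.688, 0.726, -0.001, 0.001]
ft_force: [1.2, -7.3, 8.4]
grip_width: 0.136
grasp_force: 40.6
```

Request:
{"method": "arm_command", "body": {
  "series": "1 0.003 0 0 0; 1 0.003 0 0 0; 1 0.003 0 0 0; 1 0.003 0 0 0; 1 0.002 0 0 0; 1 0 0 0 0; 1 0 0 0 0; 1 0 0 0 0; 1 0 0 0 0; 1 0 0 0 0"
}}

```text
clock: 21.7
position: [0.5139, 0.1985, 0.0389]
ee_rot: [0.688, 0.726, -0.001, 0.001]
ft_force: [0.6, -7.3, 7.5]
grip_width: 0.135
grasp_force: 40.6
```

Request:
{"method": "arm_command", "body": {
  "series": "1 0.002 0 0 0; 1 0 0 0 0; 1 0.002 0 0 0; 1 0 0 0 0; 1 0.002 0 0 0; 1 0 0 0 0; 1 0 0 0 0; 1 0 0 0 0; 1 0 0 0 0; 1 0 0 0 0"
}}

```text
clock: 22.95
position: [0.5138, 0.2008, 0.0389]
ee_rot: [0.688, 0.726, -0.001, 0.001]
ft_force: [-0.1, -7.8, 8.1]
grip_width: 0.137
grasp_force: 40.6
```

Request:
{"method": "arm_command", "body": {
  "series": "1 0.002 0 0 0; 1 0 0 0 0; 1 0.002 0 0 0; 1 0 0 0 0; 1 0.002 0 0 0; 1 0 0 0 0; 1 0 0 0 0; 1 0 0 0 0; 1 0 0 0 0; 1 0 0 0 0"
}}

```text
clock: 24.2
position: [0.5137, 0.2016, 0.0389]
ee_rot: [0.688, 0.726, -0.001, 0.001]
ft_force: [-0.4, -12.5, 10.5]
grip_width: 0.134
grasp_force: 41.0
```

Request:
{"method": "arm_command", "body": {
  "series": "1 0.002 0 0 0; 1 0 0 0 0; 1 0.001 0 0 0; 1 0 0 0 0; 1 0 0 0 0; 1 0 0 0 0; 1 0 0 0 0; 1 0 0 0 0; 1 0 0 0 0; 1 0 0 0 0"
}}

```text
clock: 25.45
position: [0.5137, 0.2017, 0.0389]
ee_rot: [0.688, 0.725, -0.002, 0.002]
ft_force: [-1.0, -16.1, 12.3]
grip_width: 0.134
grasp_force: 41.2
```

Request:
{"method": "arm_command", "body": {
  "series": "1 -0.003 0 0 0; 1 -0.002 0 0 0; 1 0 0 0 0; 0.7 0 0 0 0; 0.5 0 0 0 0; 0.2 0 0 0 0; 0.2 0 0 0 0; 0.2 0 0 0 0; 0.2 0 0 0 0; 0.2 0 0 0 0"
}}

```text
clock: 26.7
position: [0.5134, 0.2046, 0.0387]
ee_rot: [0.687, 0.727, 0.0, -0.0]
ft_force: [0.0, -0.9, -0.5]
grip_width: 0.801
grasp_force: 0.0
```

Request:
{"method": "arm_command", "body": {
  "series": "0.2 0 0 -0.02 0; 0.2 0 0 -0.04 0; 0.2 0 0 -0.06 0; 0.2 0 0 -0.08 0; 0.2 0 0 -0.08 0; 0.2 0 0 -0.08 0; 0.2 -0.08 0 -0.05 0; 0.2 -0.1 0 0 0; 0.2 -0.1 0 0 0; 0.2 -0.1 0 0 0"
}}

```text
clock: 27.95
position: [0.5221, 0.0514, 0.204]
ee_rot: [0.687, 0.727, 0.001, 0.0]
ft_force: [-0.5, 0.2, 0.4]
grip_width: 0.804
grasp_force: 0.0
```

Request:
{"method": "arm_command", "body": {
  "series": "0.2 -0.1 0 0 0; 0.2 -0.1 0 0 0; 0.2 -0.1 0 0 0; 0.2 0 0 0 0; 0.2 0 0 0 0; 0.2 0 0 0 0; 0.2 0 0 0 0; 0.2 0 0 0 0; 0.2 0 0 0 0; 0.2 0 0 0 0"
}}

```text
clock: 29.2
position: [0.5288, -0.0669, 0.2027]
ee_rot: [0.687, 0.727, 0.0, -0.0]
ft_force: [-0.1, 0.0, 0.7]
grip_width: 0.802
grasp_force: 0.0
```

Run:
```python
from m import *
snap('top','t6');crop('t6',120,190,280,305,5,'c10')
print(manip.get_obs()['position'],manip.get_obs()['ft_force'])
```

```text
[ 0.52881428 -0.06698763  0.20268728] [-0.57244508 -0.66819496  0.35694465]
```

View pics/c10.png

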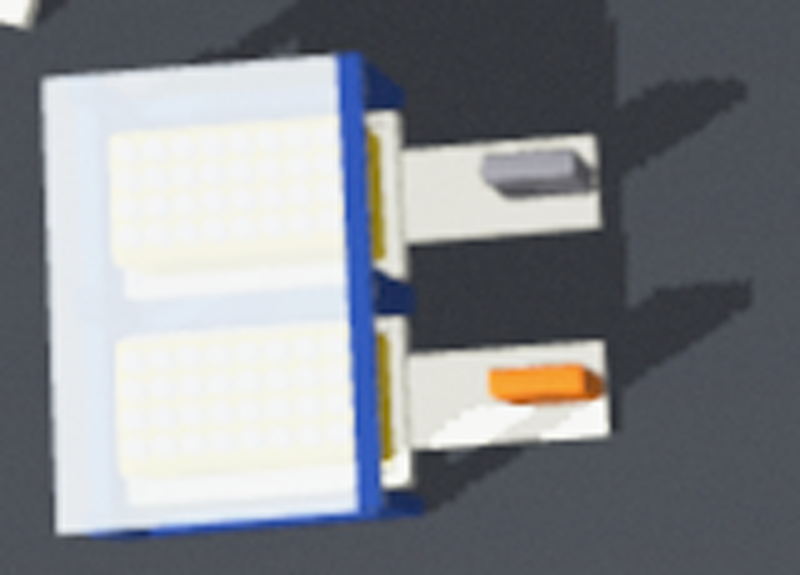

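Both racks and tongue ends line up: the parked end is at (599,182) and ours at (608,388), which matches the dock's tilt. The carrier is fully home, and the gripper is clear.

```bash
python3 -c "
from workcell import manip; print(manip.hand_in())"
```

```text
the job is handed in; nothing more can be done
None
```

The rack is upright in the white carrier's pocket, the carrier is home against the back stop in the free lane, the gripper is clear, and the job was handed in at about 29 s (no verdict was returned).

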